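Re-hang the lift-off stop gate on the other tomato chute

ROBOT

A 6-joint arm with a two-finger parallel gripper is mounted at the origin on the work surface. World frame = base frame: x ahead of the robot, y to its left, z up, the work surface at z = 0. Lengths are in mm, angles in rad, forces in N, time in s.
With the tool pointing down it reaches from about 275 to 750 mm from the base axis. Payload 10.2 kg.
Tool frame: the origin (TCP) lies between the finger pads; the fingertips stand 17 mm ahead of it and the grasp point (between the pads) lies 2 mm behind it (tips_ahead is the distance from the TCP to the fingertips, in mm); z points along the fingers, y is the line along which they close (so a half turn about z gives the same grasp; the last joint's range is limited). The gripper opens to 85 mm and grips with 20 to 120 N. Pads are 22 mm wide; open, the fingers measure 114 mm over their backs; the gripper's body (76 mm by 85 mm) begins 54 mm behind the grasp point. The pads swing forward as they close: fully open they stand 13 mm farther back than shut.
Start: joints at [-1.473, 0.313, 1.498, -0, 1.331, -0.223], TCP at [165.533, -498.227, 248.294] pointing down, gripper open.
Joint ranges: [-2.94, 2.94], [-0.97, 2.17], [0.19, 2.56], [-1.23, 4.37], [0.02, 3.11], [-2.88, 2.88]. Speed limits (rad/s): [2.39, 2.39, 3.01, 3.14, 3.14, 3.14].

INTERFACE

Orientations are given as a unit quaternion [w, x, y, z].
In Python, from rig import sense, capture, finish_job, boxes_of, tips_ahead gives the robot as it stands.
- The arm moves only by the tool drive_tool, never from a script. Its argument "commands" is text: rows parted by semicolons, each of 7 numbers parted by spaces: the shift along the world's x, y, z in units of 0.1 m (1.0 is 0.1 m), then the turn, a rotation vector about the world's x, y, z in units of pi/4 rad (1.0 is pi/4 rad), then the opening in per cent of the stroke, from 0 (shut) to 100 (fully open). A call has 1 to 20 rows; each row shifts and turns the commanded pose from where the row before left it; what a row does not reach is not made up. A row lasts 1/12 s, in which the tool goes at most 41.7 mm and 7.16 degrees, less where a joint would pass 70% of its speed; a pose out of reach is approached as far as the arm can. A call with a number of a shift or a turn outside -1 to 1 is refused whole. A call with a gripper value outside its range is refused whole. The fingers move at their own pace and stop on an object; "force" is the grip in N (left out, the last holds). Time passes only in rows, so rows that do not move let the fingers close. It gives the time, the measured TCP pose, the force, the opening and the grip force at its end, in the units of the state.
- sense(): the state, without advancing time (a new reading comes with each control period).
- capture(name): name is "scene" or "top" or "wrist"; returns a dict with "pixels" (384x512x3 uint8, blue, green, red), "fov_y" (degrees; the focal length in pixels is half the picture's height over the tangent of half this angle, whatever the lens; pixels are square), "cx", "cy" (the principal point, pixels), "position" and "attitude" of the camera in the world; the wrist camera has in their place "tool_from_camera" (4x4, takes a point from camera to tool coordinates, whose origin is the TCP and whose axes are the flange's). Camera axes: x right, y down, z forward; pixel columns grow to the right and rows downward; lengths in mm; the calibration is good to about 2 mm. A picture is of the moment at which its call begins: read the wrist's pose just before it. There is no depth.
- finish_job(): hands the job in; it is judged then, once.
Trained networks look in a picture, given as the dict that the camera call returned (one of the last four; its "shot" number tells which), for a name from the list of things; names that differ only in an ending like _2 or _b are one class to them, and where a whole thing is asked for, a point or a joint stands for the part that bears it (a point fixed in the world has none). Each returns a list of dicts, best first, with "confidence" (0 to 1); they miss things now and then, are a little off and sometimes report something else, mostly with a low value. They report only what shows in the picture. A call takes as long as a camera call. They do not tell look-alikes from the thing itself.
- boxes_of(picture, name): "position" ([column, row] in pixels, amid what is visible of it).
The state is a dict: "time_s": time; "joints": joint angles; "dq": joint speeds; "tau": joint torques, N m; "eef_pos": TCP position; "ee_rot": TCP orientation; "force": force on the tool from outside, world axes, zero at the start; "wrist_torque": the same for the moment, N m; "grip_width": opening from 0.0 (shut) to 1.0 (fully open); "grip_force": force on a finger pad.
Only numpy, scipy, OpenCV 4.12 (cv2) and the standard library are available. Lean on these libraries where they do the work, as an engineer would, in place of code of your own. Each camera call takes 0.05 s, during which the arm holds its last target. There are 200 camera calls.

TASK

The tray under the open tomato chute is full: pinch the two finger tabs of the stop gate together to draw in its sprung hinge pins, lift the gate off the chute it hangs on, and drop it into the hinge ears of the open chute. Feel it down gently until it is fully seated, never forcing the thin ears, then let the tabs go so that both pins spring out into their holes and the gate hangs freely. Leave everything else where it is.

Things in the scene. Friction and masses are not known exactly. Their poses are not given: they have to be found in the camera images.
- gate_axis (a point): The stop gate (loose, 0.3 to 0.5 kg, plain stainless steel): a round hinge tube, 18 mm thick and 145 mm long, with a flat flap hanging from it. This point is the middle of the tube's axis; y runs along the tube, z up. From each end of the tube an 8 mm hinge pin with a tapered nose stands out 10 mm, pushed out by a spring (3 N out, 6.5 N fully in). It hangs on lane a at the start.
- gate_tabs (a point): The point to grasp: half-way between the gate's two finger tabs, 32 mm above the tube's axis, axes as gate_axis. The tabs are upright plates 22 mm wide (x), 4 mm thick, from 10 to 50 mm above the axis. Outer faces 56 mm apart along y with the pins out, 35 mm when squeezed together to their firm stops: then the pins are flush with the tube's ends and the gate lifts straight up.
- gate_flap (a point): Middle of the lower edge of the gate's flap, 80 mm below the tube's axis. The flap is 112 mm wide (y) and 4 mm thick (8 mm at the rolled lower edge). The gate fits either way round.
- pin_l (a joint): How far the sprung pin at the +y end of the gate's tube is drawn in, m: 0 fully out, 0.0105 fully in, at its stop. Each tab draws in the pin on its own side.
- pin_r (a joint): The same for the pin at the -y end of the tube.
- lane_a_hinge (a point): Lane a, the steel chute that carries the gate at the start, with an empty paper-lined tray before it: middle of its hinge axis, 165 mm above the bench; x points up the chute, away from its mouth, y along the hinge axis, z up. Its hinge ears and seats are like lane b's, with the ears' height as stated.
- lane_b_hinge (a point): Lane b, the open steel chute with the tray full of tomatoes before its mouth: nominal middle of its hinge axis, 165 mm above the bench; x points up the chute, y along the hinge axis, z up. Its two ears are one frame clamped in slots, set for the fruit size: their true height may be up to 9 mm above or below this point and is not measured, so the seat must be felt for.
- lane_b_ear (a point): Middle of lane b's +y ear (nominal height), 78 mm from the hinge place along y; the other ear mirrors it. Ears are 6 mm thick, inner faces 150 mm apart, each with an 11 mm hole on the axis. A flared lip over each, up to 27 mm above the axis, takes in 8 mm either way along y. The thin ears bend if the gate is pressed on the chute with over 35 N.
- lane_b_seat (a point): Nominal middle of the floor of lane b's +y seat, 9 mm below the axis and 69 mm from the hinge place along y; the other mirrors it. Each is an open-topped U, 22 mm wide (x), 12 mm long (y), with flared lips up to 16 mm above the axis that take in 8 mm either way along x. With the tube lying on both floors the pins face their holes. Between the seats 126 mm are clear for the flap.
Mind the look-alikes: they are no part of the job. Of the things shaped like the part that bears gate_axis, the bare steel one is meant.

How it is judged:
By the outcome, as a careful person would: the job done as asked, in the order asked, and still so for the second after the job is handed in, with the robot touching nothing.
It also fails if it takes over 48 s, if anything falls off the work surface, if the arm or the gripper's body presses on something with over 40 N, if the wrist force passes 120 N, or if a joint passes its speed limit or range.

## Working session

There is one attempt and no reset: what is moved stays moved. The work goes in short steps, Python scripts to look and compute and a tool call to move; the robot and the scene stay as the last step left them, time stands still between calls to the robot, and variables do not carry over. Pictures are saved under pics/ and viewed, at most 10 in all, crops included, and the job is handed in when it is done.

Besides the shell and the picture viewer there is one more tool, called in YAML: its name, and indented under it one key for each argument. drive_tool: Moves the arm, as the interface text tells. Shifts and turns lie within -1 to 1; 1 stands for 0.1 m of shift or pi/4 rad of turn. Its arguments: {"type":"object","properties":{"commands":{"type":"string"},"force":{"type":"number"}},"required":["commands"]}

```bash
mkdir -p pics; ls; cat > h.py <<'E'
import numpy as np, cv2, json
from scipy.spatial.transform import Rotation as R
from rig import sense, capture, finish_job, boxes_of, tips_ahead
def q2R(q): return R.from_quat([q[1],q[2],q[3],q[0]]).as_matrix()
def cam(p,s=None):
    f=192/np.tan(np.radians(p["fov_y"])/2)
    if "tool_from_camera" in p:
        T=np.array(p["tool_from_camera"]);W=np.eye(4);W[:3,:3]=q2R(s["ee_rot"]);W[:3,3]=s["eef_pos"]
        M=W@T; return f,p["cx"],p["cy"],M[:3,3],M[:3,:3]
    a=np.array(p["attitude"]); Rm=a if a.shape==(3,3) else q2R(a)
    return f,p["cx"],p["cy"],np.array(p["position"]),Rm
def ray(c,uv):
    f,cx,cy,o,Rm=c; d=Rm@np.array([(uv[0]-cx)/f,(uv[1]-cy)/f,1]); return o,d/np.linalg.norm(d)
def atz(c,uv,z):
    o,d=ray(c,uv); return o+d*(z-o[2])/d[2]
def proj(c,P):
    f,cx,cy,o,Rm=c; q=Rm.T@(np.asarray(P)-o); return np.array([cx+f*q[0]/q[2],cy+f*q[1]/q[2]])
E
python3 - <<'E'
from h import *
s=sense(); print(s)
for n in ["scene","top","wrist"]:
    p=capture(n); c=cam(p,s); cv2.imwrite(f"pics/{n}0.png",p["pixels"])
    print(n,c[0],c[3].round(),p.get("attitude"))
    for k in ["gate_axis","gate_tabs","gate_flap","lane_a_hinge","lane_b_hinge","lane_b_ear","lane_b_seat"]:
        print(k,[(np.round(b["position"]).tolist(),round(b["confidence"],2)) for b in boxes_of(p,k)])
E
cd pics; python3 -c "
import cv2,numpy as np
cv2.imwrite('all.png',np.vstack([cv2.imread('scene0.png'),]))"
```

```text
pics
{'time_s': 0.0, 'joints': array([-1.47339177e+00,  3.13424832e-01,  1.49847499e+00,  5.66631586e-06,
        1.33097056e+00, -2.23387454e-01]), 'dq': array([-0.00202011, -0.00096188, -0.00080321, -0.00143088,  0.0004931 ,
        0.002242  ]), 'tau': array([ 8.39411587e-04, -4.12261963e+01, -2.59741312e+01, -1.65264105e-04,
        4.20312543e-03, -1.27675389e-05]), 'eef_pos': array([ 165.51381331, -497.97071733,  247.73366333]), 'ee_rot': array([-6.37423660e-04,  9.87164021e-01,  1.59708442e-01,  4.29625403e-05]), 'force': array([1.17180722, 0.75570146, 0.54777219]), 'wrist_torque': array([-0.03060475,  0.01085003, -0.00161124]), 'grip_force': 0.0, 'grip_width': 1.0000680298196358}
scene 427.05909230647984 [1113. -373.  917.] [-0.34651023  0.83259186  0.39803096 -0.16820465]
gate_axis [([393.0, 212.0], 0.93), ([194.0, 209.0], 0.74), ([312.0, 194.0], 0.61)]
gate_tabs [([314.0, 195.0], 0.98), ([395.0, 215.0], 0.86), ([201.0, 211.0], 0.79)]
gate_flap [([311.0, 194.0], 0.82), ([196.0, 212.0], 0.69)]
lane_a_hinge [([335.0, 238.0], 0.71)]
lane_b_hinge [([173.0, 312.0], 0.8)]
lane_b_ear [([170.0, 309.0], 0.57)]
lane_b_seat [([174.0, 311.0], 0.65)]
top 474.3896064710773 [ 464.   92. 1248.] [ 0.02614073 -0.70088113  0.71268291 -0.01285963]
gate_axis [([284.0, 253.0], 0.89), ([122.0, 114.0], 0.79)]
gate_tabs [([200.0, 158.0], 0.95), ([284.0, 251.0], 0.84), ([126.0, 115.0], 0.58)]
gate_flap [([280.0, 253.0], 0.94), ([122.0, 116.0], 0.85), ([195.0, 156.0], 0.59)]
lane_a_hinge [([200.0, 171.0], 0.79), ([382.0, 170.0], 0.68)]
lane_b_hinge [([384.0, 173.0], 0.9)]
lane_b_ear [([383.0, 171.0], 0.56), ([197.0, 158.0], 0.53)]
lane_b_seat [([381.0, 171.0], 0.78)]
wrist 273.47958400102704 [ 238. -473.  375.] None
gate_axis []
gate_tabs []
gate_flap []
lane_a_hinge []
lane_b_hinge [([126.0, 9.0], 0.77)]
lane_b_ear [([126.0, 8.0], 0.6)]
lane_b_seat [([125.0, 4.0], 0.72)]
```

View pics/scene0.png

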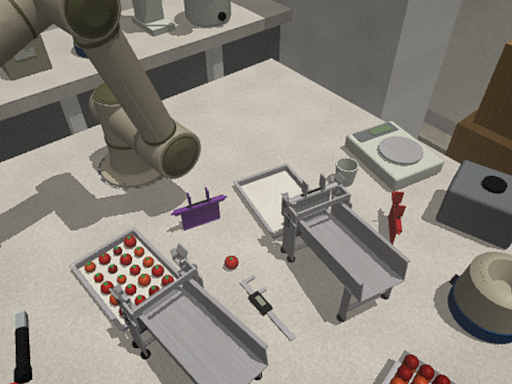

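View pics/top0.png

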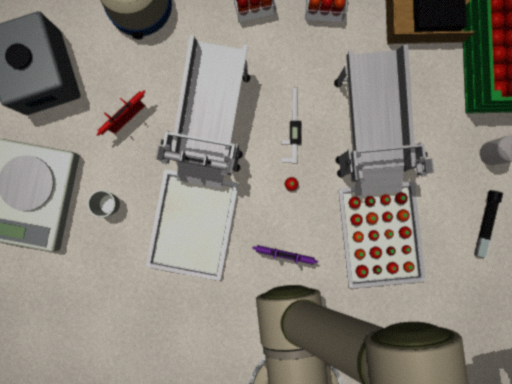

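Possible gates: purple at scene (200,212) / top (284,253); red at scene (395,215) / top (122,114); bare steel on lane a at scene (314,195) / top (200,158). I pick the bare steel one, hanging on lane a above the empty tray. Next is a close crop of it and of lane b.

```bash
python3 - <<'E'
from h import *
p=capture("top");c=cam(p); I=p["pixels"]
A=cv2.resize(I[120:195,150:255],None,fx=7,fy=7,interpolation=cv2.INTER_CUBIC)[:, :735]
B=cv2.resize(I[120:195,330:435],None,fx=7,fy=7,interpolation=cv2.INTER_CUBIC)
cv2.imwrite("pics/cropA.png",cv2.resize(np.vstack([A,B]),(420,600),interpolation=cv2.INTER_AREA))
for uv,z in [((200,158),197),((200,163),165),((384,163),165)]: print(atz(c,uv,z))
q=capture("scene");d=cam(q);J=q["pixels"]
A=cv2.resize(J[160:270,260:360],None,fx=4,fy=4,interpolation=cv2.INTER_CUBIC)
B=cv2.resize(J[240:350,100:200],None,fx=4,fy=4,interpolation=cv2.INTER_CUBIC)
cv2.imwrite("pics/cropS.png",np.hstack([A,B]))
# triangulate tabs
def tri(r1,r2):
    (o1,d1),(o2,d2)=r1,r2; M=np.stack([d1,-d2],1); t=np.linalg.lstsq(M,o2-o1,rcond=None)[0]
    a,b=o1+t[0]*d1,o2+t[1]*d2; return (a+b)/2,np.linalg.norm(a-b)
print(tri(ray(c,(200,158)),ray(d,(314,195))))
E
```

```text
[589.93171739 218.62865463 197.        ]
[582.20952682 222.59442813 165.        ]
[ 574.54753309 -197.90086373  165.        ]
(array([596.39518727, 225.56337192, 164.21700186]), np.float64(7.754962234263611))
```

View pics/cropA.png

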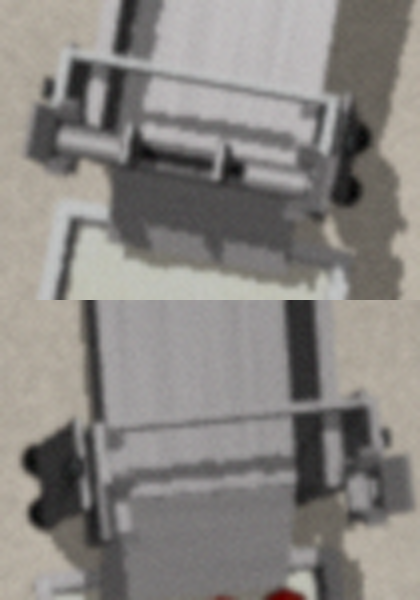

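View pics/cropS.png

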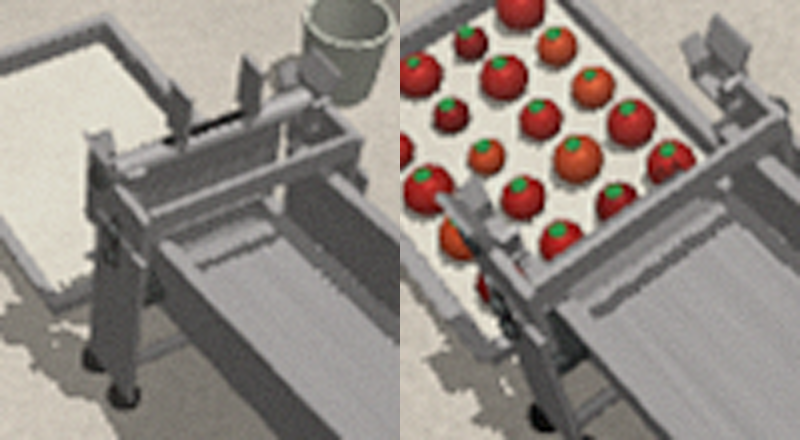

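The crop confirms it: the bare steel gate hangs on lane a, with its tabs at top pixels (182,156) and (205,160). Lane b is open. I'll move to look at lane b from above with the wrist camera.

drive_tool:
  commands: "0.26 0.23 0.12 0 0 -0.02 100;0.26 0.23 0.12 0 0 -0.02 100;0.26 0.23 0.12 0 0 -0.02 100;0.26 0.23 0.12 0 0 -0.02 100;0.26 0.23 0.12 0 0 -0.02 100;0.26 0.23 0.12 0 0 -0.02 100;0.26 0.23 0.12 0 0 -0.02 100;0.26 0.23 0.12 0 0 -0.02 100;0.26 0.23 0.12 0 0 -0.02 100;0.26 0.23 0.12 0 0 -0.02 100;0.26 0.23 0.12 0 0 -0.02 100;0.26 0.23 0.12 0 0 -0.02 100;0.26 0.23 0.12 0 0 -0.02 100;0 0 0 0 0 0 100"

```text
time_s: 2.47
eef_pos: [506.7, -195.6, 406.1]
ee_rot: [0.0, 0.998, 0.06, 0.002]
force: [0.6, 0.2, 0.3]
grip_width: 1.0
grip_force: 0.0
```

```bash
python3 - <<'E'
from h import *
s=sense();p=capture("wrist");c=cam(p,s)
print(s["time_s"],s["eef_pos"],s["ee_rot"],s["force"]); print(c[3],c[4],p["cx"],p["cy"])
for k in ["lane_b_hinge","lane_b_ear","lane_b_seat"]:
    print(k,[(np.round(b["position"]).tolist(),round(b["confidence"],2)) for b in boxes_of(p,k)])
np.savez("wb.npz",f=c[0],cx=c[1],cy=c[2],o=c[3],R=c[4])
cv2.imwrite("pics/wb.png",p["pixels"])
print(tips_ahead() if callable(tips_ahead) else tips_ahead)
E
```

```text
2.4667 [ 506.66091643 -195.62901153  406.05146023] [3.89859024e-04 9.98169000e-01 6.04608738e-02 1.72580010e-03] [0.62421586 0.23027847 0.33364643]
[ 581.72118477 -185.71206405  533.13433268] [[ 0.12023922 -0.94835506 -0.2935391 ]
 [-0.99274429 -0.11452259 -0.03665174]
 [ 0.001142    0.29581624 -0.95524418]] 253.68732785898104 188.09624970442744
lane_b_hinge [([269.0, 119.0], 0.84)]
lane_b_ear [([267.0, 119.0], 0.78)]
lane_b_seat [([266.0, 116.0], 0.76)]
17.0
```

View pics/wb.png

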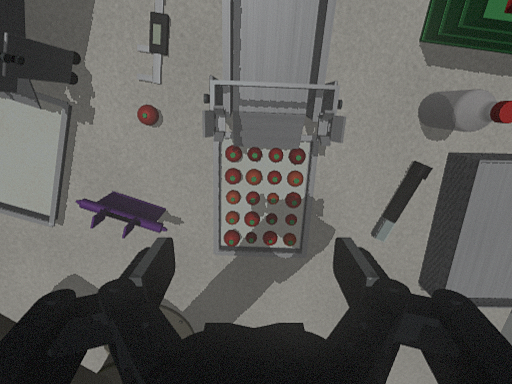

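Lane b's ear lips show at about (211,124) and (338,127), with the crossbar above them. I'll go closer for precise edges.

drive_tool:
  commands: "0.08 0 -0.35 0 0 0 100;0.08 0 -0.35 0 0 0 100;0.08 0 -0.3 0 0 0 100;0 0 0 0 0 0 100"

```text
time_s: 3.0
eef_pos: [525.8, -199.3, 298.1]
ee_rot: [-0.003, 0.998, 0.058, -0.004]
force: [-0.5, 0.2, -1.3]
grip_width: 0.998
grip_force: 0.0
```

```bash
python3 - <<'E'
from h import *
s=sense();p=capture("wrist");c=cam(p,s)
print(s["time_s"],s["eef_pos"])
for k in ["lane_b_hinge","lane_b_ear","lane_b_seat"]:
    print(k,[(np.round(b["position"]).tolist(),round(b["confidence"],2)) for b in boxes_of(p,k)])
np.savez("wb2.npz",f=c[0],cx=c[1],cy=c[2],o=c[3],R=c[4])
cv2.imwrite("pics/wb2.png",p["pixels"])
cv2.imwrite("pics/wb2c.png",cv2.resize(p["pixels"][50:200,155:355],None,fx=4,fy=4,interpolation=cv2.INTER_CUBIC))
E
```

```text
3.0 [ 525.82192076 -199.29447829  298.06578138]
lane_b_hinge [([270.0, 135.0], 0.75)]
lane_b_ear [([270.0, 135.0], 0.74)]
lane_b_seat [([268.0, 134.0], 0.8)]
```

View pics/wb2c.png

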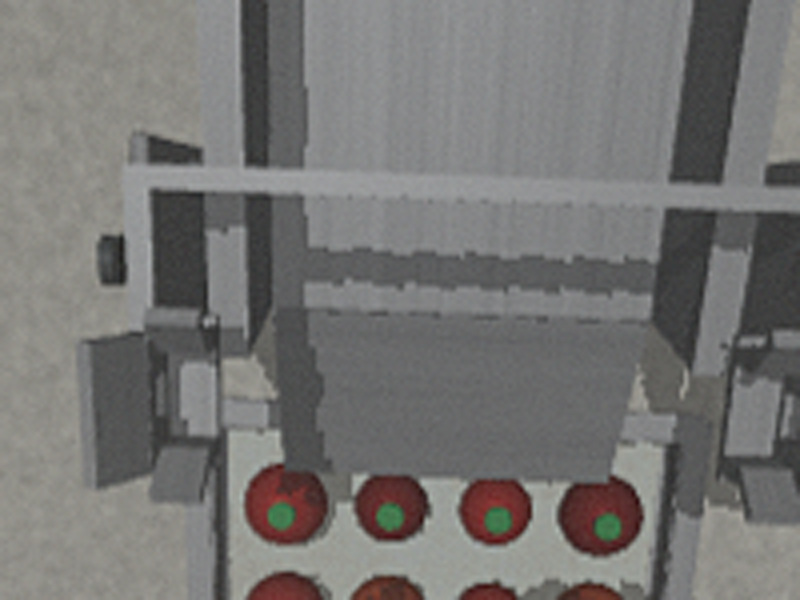

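The left seat's inner edge centre is at crop (217,397) and the right one's is at (730,413), with the flared lips on the outside. I'll compute the pose and then go to lane a.

```bash
python3 - <<'E'
from h import *
d=np.load("wb2.npz");c=(float(d["f"]),float(d["cx"]),float(d["cy"]),d["o"],d["R"])
L=(155+217/4,50+397/4);Rr=(155+730/4,50+413/4)
for z in (147,156,165):
    a,b=atz(c,L,z),atz(c,Rr,z); v=a-b
    print(z,((a+b)/2).round(1),np.linalg.norm(v).round(1),"yaw",np.degrees(np.arctan2(-v[0],v[1])).round(2))
E
```

```text
147 [ 555.  -214.5  147. ] 130.9 yaw 4.84
156 [ 556.5 -213.7  156. ] 126.7 yaw 4.84
165 [ 558.1 -212.9  165. ] 122.4 yaw 4.84
```

drive_tool:
  commands: "0 0.4 0.1 0 0 -0.03 100;0 0.4 0.1 0 0 -0.03 100;0 0.4 0.1 0 0 -0.03 100;0 0.4 0 0 0 -0.03 100;0 0.4 0 0 0 -0.03 100;0 0.4 0 0 0 -0.03 100;0 0.4 0 0 0 -0.03 100;0 0.4 0 0 0 -0.03 100;0 0.4 0 0 0 -0.03 100;0 0.4 0 0 0 -0.03 100;0 0.15 0 0 0 -0.03 100;0 0 0 0 0 0 100"

```text
time_s: 4.2
eef_pos: [527.1, 218.6, 336.4]
ee_rot: [-0.001, 0.998, -0.07, 0.002]
force: [-0.7, -0.1, -0.6]
grip_width: 0.997
grip_force: 0.0
```

```bash
python3 - <<'E'
from h import *
s=sense();p=capture("wrist");c=cam(p,s)
print(s["time_s"],s["eef_pos"],s["ee_rot"])
for k in ["gate_axis","gate_tabs","gate_flap","lane_a_hinge"]:
    print(k,[(np.round(b["position"]).tolist(),round(b["confidence"],2)) for b in boxes_of(p,k)])
np.savez("wa.npz",f=c[0],cx=c[1],cy=c[2],o=c[3],R=c[4])
cv2.imwrite("pics/wa.png",p["pixels"])
cv2.imwrite("pics/wac.png",cv2.resize(p["pixels"][60:210,155:355],None,fx=4,fy=4,interpolation=cv2.INTER_CUBIC))
E
```

```text
4.2 [527.13522033 218.59753426 336.35151965] [-7.17686325e-04  9.97557889e-01 -6.98225951e-02  1.59650706e-03]
gate_axis [([76.0, 36.0], 0.66), ([234.0, 124.0], 0.62), ([388.0, 244.0], 0.59)]
gate_tabs [([234.0, 123.0], 0.8), ([388.0, 240.0], 0.78), ([71.0, 37.0], 0.72)]
gate_flap [([387.0, 243.0], 0.89), ([76.0, 39.0], 0.77), ([230.0, 122.0], 0.55), ([484.0, 162.0], 0.51)]
lane_a_hinge [([238.0, 132.0], 0.95)]
```

View pics/wac.png

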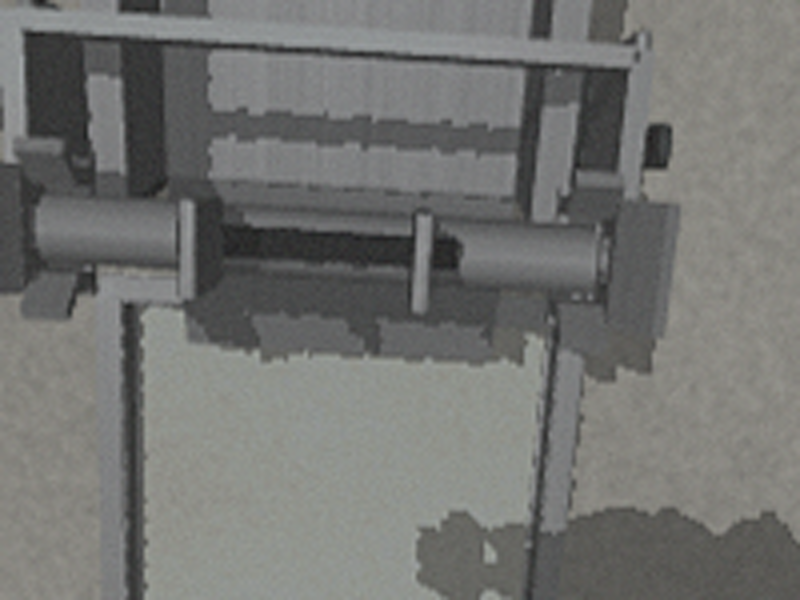

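The steel gate's tab tops are at crop (187,248) and (422,262), and the tube runs from (37,229) to (603,260).

```bash
python3 - <<'E'
from h import *
d=np.load("wa.npz");c=(float(d["f"]),float(d["cx"]),float(d["cy"]),d["o"],d["R"])
f=lambda u,v:(155+u/4,60+v/4)
for z,l,r in ((215,(180,248.5),(431,262.5)),(169,(37,229),(603,260))):
    a,b=atz(c,f(*l),z),atz(c,f(*r),z); v=a-b
    print(z,((a+b)/2).round(1),np.linalg.norm(v).round(1),"yaw",np.degrees(np.arctan2(-v[0],v[1])).round(2))
s=sense();Rm=q2R(s["ee_rot"]);print(s["eef_pos"],"tool yaw",np.degrees(np.arctan2(Rm[1,0],Rm[0,0])),Rm.round(3)[:,2])
E
```

```text
215 [587.6 230.8 215. ] 55.6 yaw -11.15
169 [587.1 230.5 169. ] 148.3 yaw -11.08
[527.82689361 214.42947455 335.1360717 ] tool yaw -8.253728737938607 [ 0.001  0.    -1.   ]
```

drive_tool:
  commands: "0.15 0.04 -0.2 0 0 -0.016 100;0.15 0.04 -0.2 0 0 -0.016 100;0.15 0.04 -0.2 0 0 -0.016 100;0.15 0.04 -0.2 0 0 -0.016 100;0 0 0 0 0 0 100;0 0 0 0 0 0 100;0 0 0 0 0 0 100"

```text
time_s: 5.03
eef_pos: [587.6, 231.1, 255.8]
ee_rot: [-0.0, 0.995, -0.097, 0.001]
force: [-0.3, -0.6, 0.0]
grip_width: 0.998
grip_force: 0.0
```

```bash
python3 - <<'E'
from h import *
s=sense();p=capture("wrist");c=cam(p,s);s2=sense()
Rm=q2R(s["ee_rot"]);print(s["eef_pos"],s2["eef_pos"],"tool yaw",np.degrees(np.arctan2(Rm[1,0],Rm[0,0])),Rm.round(3)[:,2])
np.savez("wa2.npz",f=c[0],cx=c[1],cy=c[2],o=c[3],R=c[4])
cv2.imwrite("pics/wa2.png",p["pixels"])
y=np.radians(-11.1);Y=np.array([-np.sin(y),np.cos(y),0])
for sg in(1,-1): print(proj(c,np.array([587.4,230.6,215])+sg*26*Y))
cv2.imwrite("pics/wa2c.png",cv2.resize(p["pixels"][90:290,130:390],None,fx=3,fy=3,interpolation=cv2.INTER_CUBIC))
E
```

```text
[587.5939444  231.1102913  255.84534147] [587.53425837 231.28170707 256.23709686] tool yaw -11.075603129467968 [ 0.002  0.    -1.   ]
[216.42774473 221.74428309]
[294.24138579 221.7606297 ]
```

View pics/wa2c.png

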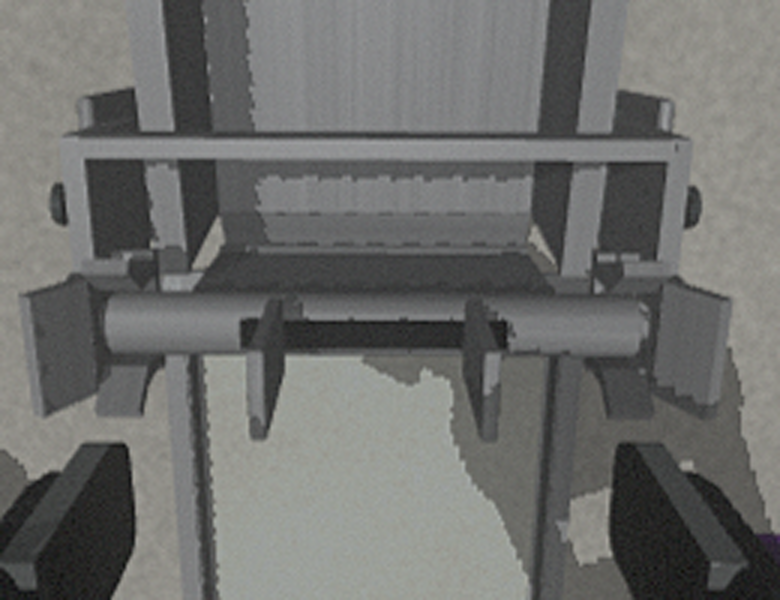

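The tabs are at crop (258,394) and (491,394), matching my projection, and they are centred between the fingers. Descend and pinch.

drive_tool:
  commands: "0 0 -0.2 0 0 0 100;0 0 -0.2 0 0 0 100;0 0 -0.19 0 0 0 100;0 0 0 0 0 0 100;0 0 0 0 0 0 30;0 0 0 0 0 0 30;0 0 0 0 0 0 30;0 0 0 0 0 0 30;0 0 0 0 0 0 30;0 0 0 0 0 0 30;0 0 0 0 0 0 30;0 0 0 0 0 0 30"
  force: 40

```text
time_s: 6.08
eef_pos: [588.6, 232.0, 198.2]
ee_rot: [-0.001, 0.995, -0.096, 0.003]
force: [0.9, 0.1, 8.7]
grip_width: 0.388
grip_force: 40.6
```

```bash
python3 - <<'E'
from h import *
s=sense();print({k:np.round(s[k],3) for k in("time_s","eef_pos","force","wrist_torque","grip_width","grip_force")})
E
```

```text
{'time_s': np.float64(6.083), 'eef_pos': array([588.637, 232.01 , 198.154]), 'force': array([0.89 , 0.144, 8.666]), 'wrist_torque': array([-0.145, -0.142,  0.032]), 'grip_width': np.float64(0.388), 'grip_force': np.float64(40.563)}
```

drive_tool:
  commands: "0 0 0.05 0 0 0 0;0 0 0.1 0 0 0 0;0 0 0.1 0 0 0 0;0 0 0.1 0 0 0 0;0 0 0 0 0 0 0;0 0 0 0 0 0 0"

```text
time_s: 6.58
eef_pos: [587.7, 231.8, 231.0]
ee_rot: [-0.0, 0.995, -0.096, 0.001]
force: [-0.4, -0.5, -5.4]
grip_width: 0.389
grip_force: 41.1
```

```bash
python3 - <<'E'
from h import *
s=sense();print({k:np.round(s[k],3) for k in("time_s","eef_pos","force","wrist_torque","grip_width","grip_force")})
p=capture("wrist"); c=cam(p,s)
cv2.imwrite("pics/wl.png",cv2.resize(p["pixels"][70:340,110:410],None,fx=2,fy=2,interpolation=cv2.INTER_CUBIC))
E
```

```text
{'time_s': np.float64(6.583), 'eef_pos': array([587.689, 231.798, 230.958]), 'force': array([-0.355, -0.476, -5.438]), 'wrist_torque': array([0.024, 0.031, 0.033]), 'grip_width': np.float64(0.389), 'grip_force': np.float64(41.135)}
```

View pics/wl.png

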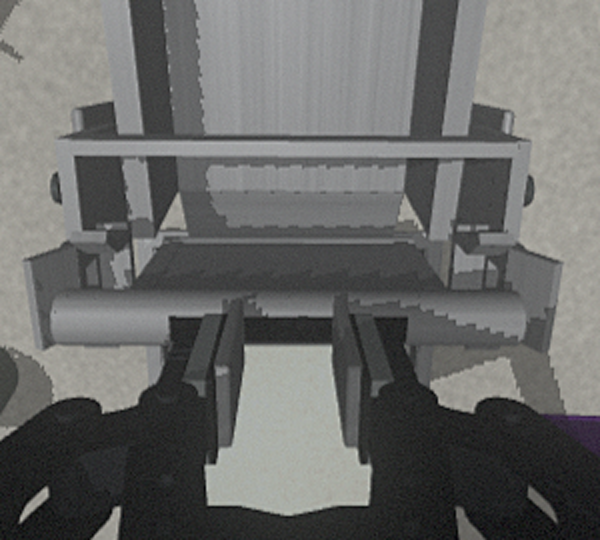

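Lifted: the pins are drawn in, the gate is level and about 5 N hangs on the wrist. Carry it high to above lane b.

drive_tool:
  commands: "0 0 0.3 0 0 0 0;0 0 0.4 0 0 0 0;0 0 0.4 0 0 0 0;-0.025 -0.37 0 0 0 0.03 0;-0.025 -0.37 0 0 0 0.03 0;-0.025 -0.37 0 0 0 0.03 0;-0.025 -0.37 0 0 0 0.03 0;-0.025 -0.37 0 0 0 0.03 0;-0.025 -0.37 0 0 0 0.03 0;-0.025 -0.37 0 0 0 0.03 0;-0.025 -0.37 0 0 0 0.03 0;-0.025 -0.37 0 0 0 0.03 0;-0.025 -0.37 0 0 0 0.03 0;-0.025 -0.37 0 0 0 0.03 0;-0.025 -0.37 0 0 0 0.03 0;0 0 0 0 0 0 0;0 0 0 0 0 0 0;0 0 0 0 0 0 0;0 0 0 0 0 0 0"

```text
time_s: 8.22
eef_pos: [557.7, -211.3, 340.1]
ee_rot: [-0.0, 0.999, 0.045, -0.0]
force: [0.8, -0.2, -4.1]
grip_width: 0.392
grip_force: 42.6
```

```bash
python3 - <<'E'
from h import *
s=sense();print({k:np.round(s[k],3) for k in("time_s","eef_pos","force","wrist_torque","grip_width","grip_force")})
p=capture("wrist"); c=cam(p,s)
Rm=q2R(s["ee_rot"]);print("tool yaw",np.degrees(np.arctan2(Rm[1,0],Rm[0,0])),Rm.round(4)[:,2])
np.savez("wd.npz",f=c[0],cx=c[1],cy=c[2],o=c[3],R=c[4])
cv2.imwrite("pics/wd.png",p["pixels"])
cv2.imwrite("pics/wdc.png",cv2.resize(p["pixels"][110:290,140:390],None,fx=3,fy=3,interpolation=cv2.INTER_CUBIC))
E
```

```text
{'time_s': np.float64(8.217), 'eef_pos': array([ 557.675, -211.251,  340.146]), 'force': array([ 0.777, -0.171, -4.055]), 'wrist_torque': array([ 0.017, -0.033, -0.014]), 'grip_width': np.float64(0.392), 'grip_force': np.float64(42.638)}
tool yaw 5.212051763334323 [-3.e-04  5.e-04 -1.e+00]
```

View pics/wdc.png

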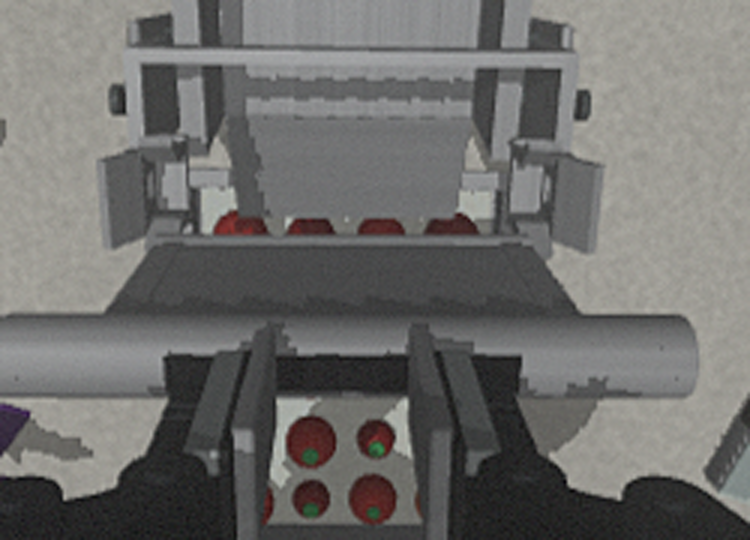

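The ears below span crop (100–600, ~200). The seats' inner edges are at (189,184) and (511,184).

```bash
python3 - <<'E'
from h import *
d=np.load("wd.npz");c=(float(d["f"]),float(d["cx"]),float(d["cy"]),d["o"],d["R"])
f=lambda u,v:(140+u/3,110+v/3)
for z in (147,156,165):
    a,b=atz(c,f(189,184),z),atz(c,f(511,184),z); v=a-b
    print(z,((a+b)/2).round(1),np.linalg.norm(v).round(1),"yaw",np.degrees(np.arctan2(-v[0],v[1])).round(2))
# gate tube in same image (axis z = tcp-33, silhouette): right end, mid rows
for z in(307,316):
    print(atz(c,f(690,356),z), "gate right end")
a,b=atz(c,f(100,200),192),atz(c,f(600,200),192);print((a+b)/2,np.linalg.norm(a-b))
E
```

```text
147 [ 554.9 -214.4  147. ] 129.1 yaw 5.19
156 [ 557.1 -214.1  156. ] 125.5 yaw 5.19
165 [ 559.3 -213.8  165. ] 121.9 yaw 5.19
[ 563.03067664 -285.15437058  307.        ] gate right end
[ 566.99312014 -280.5741095   316.        ] gate right end
[ 560.24372245 -213.39636533  192.        ] 173.33902809585933
```

drive_tool:
  commands: "0 -0.013 -0.2 0 0 0 0;0 0 -0.3 0 0 0 0;0 0 -0.3 0 0 0 0;0 0 -0.2 0 0 0 0;0 0 -0.15 0 0 0 0;0 0 0 0 0 0 0;0 0 0 0 0 0 0"

```text
time_s: 8.85
eef_pos: [557.7, -212.8, 225.5]
ee_rot: [-0.0, 0.999, 0.045, -0.0]
force: [0.7, 1.0, -2.9]
grip_width: 0.387
grip_force: 42.7
```

drive_tool:
  commands: "0 0 -0.04 0 0 0 0;0 0 -0.04 0 0 0 0;0 0 -0.03 0 0 0 0;0 0 0 0 0 0 0"

```text
time_s: 9.18
eef_pos: [557.4, -213.4, 214.0]
ee_rot: [-0.0, 0.999, 0.045, -0.0]
force: [0.2, 1.8, -4.3]
grip_width: 0.386
grip_force: 42.6
```

drive_tool:
  commands: "0 0 -0.015 0 0 0 0;0 0 -0.015 0 0 0 0;0 0 -0.01 0 0 0 0;0 0 0 0 0 0 0;0 0 0 0 0 0 0"

```text
time_s: 9.6
eef_pos: [557.5, -213.6, 210.3]
ee_rot: [-0.0, 0.999, 0.045, -0.0]
force: [-0.4, 0.4, -4.2]
grip_width: 0.386
grip_force: 42.6
```

drive_tool:
  commands: "0 0 -0.01 0 0 0 0;0 0 -0.01 0 0 0 0;0 0 0 0 0 0 0"

```text
time_s: 9.85
eef_pos: [557.5, -213.5, 208.1]
ee_rot: [-0.0, 0.999, 0.045, -0.0]
force: [0.9, -0.2, -4.1]
grip_width: 0.389
grip_force: 42.6
```

drive_tool:
  commands: "0 0 -0.01 0 0 0 0;0 0 -0.01 0 0 0 0;0 0 0 0 0 0 0"

```text
time_s: 10.1
eef_pos: [557.4, -213.5, 206.0]
ee_rot: [-0.0, 0.999, 0.045, -0.0]
force: [0.2, -0.9, -4.1]
grip_width: 0.386
grip_force: 42.6
```

drive_tool:
  commands: "0 0 -0.01 0 0 0 0;0 0 -0.01 0 0 0 0;0 0 0 0 0 0 0"

```text
time_s: 10.35
eef_pos: [557.5, -213.5, 204.0]
ee_rot: [-0.0, 0.999, 0.045, -0.0]
force: [-0.9, -0.7, -3.3]
grip_width: 0.385
grip_force: 42.6
```

drive_tool:
  commands: "0 0 -0.01 0 0 0 0;0 0 -0.01 0 0 0 0;0 0 0 0 0 0 0"

```text
time_s: 10.6
eef_pos: [557.5, -213.5, 202.1]
ee_rot: [-0.0, 0.999, 0.045, -0.0]
force: [0.0, 0.4, -4.8]
grip_width: 0.39
grip_force: 42.6
```

drive_tool:
  commands: "0 0 -0.01 0 0 0 0;0 0 0 0 0 0 0"

```text
time_s: 10.77
eef_pos: [557.5, -213.5, 201.1]
ee_rot: [-0.0, 0.999, 0.045, -0.0]
force: [0.5, -0.5, -3.2]
grip_width: 0.39
grip_force: 42.6
```

drive_tool:
  commands: "0 0 -0.01 0 0 0 0;0 0 0 0 0 0 0"

```text
time_s: 10.93
eef_pos: [557.5, -213.5, 200.1]
ee_rot: [-0.0, 0.999, 0.045, -0.0]
force: [-0.7, 0.4, -4.9]
grip_width: 0.39
grip_force: 42.6
```

drive_tool:
  commands: "0 0 -0.01 0 0 0 0;0 0 0 0 0 0 0"

```text
time_s: 11.1
eef_pos: [557.5, -213.5, 199.1]
ee_rot: [-0.0, 0.999, 0.045, -0.0]
force: [-0.8, 0.7, -4.6]
grip_width: 0.386
grip_force: 42.6
```

drive_tool:
  commands: "0 0 -0.01 0 0 0 0;0 0 0 0 0 0 0"

```text
time_s: 11.27
eef_pos: [557.5, -213.5, 198.1]
ee_rot: [-0.0, 0.999, 0.045, -0.0]
force: [0.7, -0.5, -3.8]
grip_width: 0.39
grip_force: 42.6
```

drive_tool:
  commands: "0 0 -0.01 0 0 0 0;0 0 0 0 0 0 0"

```text
time_s: 11.43
eef_pos: [557.6, -213.6, 197.7]
ee_rot: [0.0, 0.999, 0.045, 0.0]
force: [-1.4, -0.2, -1.0]
grip_width: 0.389
grip_force: 43.3
```

drive_tool:
  commands: "0 0 -0.01 0 0 0 0;0 0 0 0 0 0 0"

```text
time_s: 11.6
eef_pos: [557.7, -213.6, 197.6]
ee_rot: [0.0, 0.999, 0.045, 0.001]
force: [-2.7, 1.2, 7.1]
grip_width: 0.387
grip_force: 44.8
```

drive_tool:
  commands: "0 0 -0.01 0 0 0 0;0 0 0 0 0 0 0"

```text
time_s: 11.77
eef_pos: [557.7, -213.6, 197.5]
ee_rot: [0.001, 0.999, 0.045, 0.001]
force: [-6.3, 3.0, 11.2]
grip_width: 0.389
grip_force: 46.1
```

Contact at TCP z≈197.6, which agrees with the image estimate of the seat height. I'll ease off and wiggle lightly along x and y to confirm it lies inside the U-seats and ears.

drive_tool:
  commands: "0 0 0.015 0 0 0 0;0 0 0 0 0 0 0"

```text
time_s: 11.93
eef_pos: [557.7, -213.6, 197.6]
ee_rot: [0.0, 0.999, 0.045, 0.001]
force: [-2.2, 1.9, 5.8]
grip_width: 0.389
grip_force: 44.7
```

drive_tool:
  commands: "0.015 0 0 0 0 0 0;0.015 0 0 0 0 0 0;0 0 0 0 0 0 0"

```text
time_s: 12.18
eef_pos: [560.3, -213.7, 197.6]
ee_rot: [0.0, 0.999, 0.045, -0.0]
force: [-5.7, 0.8, 6.6]
grip_width: 0.383
grip_force: 45.1
```

drive_tool:
  commands: "-0.02 0 0 0 0 0 0;-0.02 0 0 0 0 0 0;-0.02 0 0 0 0 0 0;0 0 0 0 0 0 0"

```text
time_s: 12.52
eef_pos: [555.9, -213.9, 197.7]
ee_rot: [0.001, 0.999, 0.044, 0.003]
force: [8.6, -0.1, 3.5]
grip_width: 0.387
grip_force: 44.3
```

Steady height with about 4 mm of play along x, so it lies on both flat floors. Recentre and open, following the pads' swing downward.

drive_tool:
  commands: "0.015 0 0 0 0 0 0;0 0 0 0 0 0 0;0 0 -0.01 0 0 0 50;0 0 -0.01 0 0 0 60;0 0 0 0 0 0 70;0 0 0 0 0 0 70;0 0 0 0 0 0 70"
  force: 20

```text
time_s: 13.1
eef_pos: [555.7, -213.4, 194.3]
ee_rot: [-0.0, 0.999, 0.045, -0.001]
force: [0.2, 0.2, 0.2]
grip_width: 0.7
grip_force: 0.0
```

drive_tool:
  commands: "0 0 0 0 0 0 100;0 0 0 0 0 0 100;0 0 0 0 0 0 100;0 0 0 0 0 0 100;0 0 0.1 0 0 0 100;0 0 0.2 0 0 0 100;0 0 0.3 0 0 0 100;0 0 0 0 0 0 100;0 0 0 0 0 0 100;0 0 0 0 0 0 100;0 0 0 0 0 0 100"

```text
time_s: 14.02
eef_pos: [555.8, -213.4, 254.1]
ee_rot: [-0.0, 0.999, 0.045, -0.001]
force: [0.5, -0.8, -0.4]
grip_width: 0.997
grip_force: 0.0
```

```bash
python3 - <<'E'
from h import *
s=sense();p=capture("wrist");c=cam(p,s);print(s["eef_pos"],s["force"])
Rm=q2R(s["ee_rot"]);print("yaw",np.degrees(np.arctan2(Rm[1,0],Rm[0,0])))
cv2.imwrite("pics/we.png",p["pixels"]); np.savez("we.npz",f=c[0],cx=c[1],cy=c[2],o=c[3],R=c[4])
# compare with lane-a picture (gate seated, pins out), same kind of view: rectify both onto planes in hinge frame
def rect(img,c,hx,hy,yaw,z):
    y=np.radians(yaw);X=np.array([np.cos(y),np.sin(y),0]);Y=np.array([-np.sin(y),np.cos(y),0])
    us=np.arange(90,-90,-.5);vs=np.arange(30,-40,-.5); m=np.zeros((len(vs),len(us),2),np.float32)
    for i,v in enumerate(vs):
        for j,u in enumerate(us): m[i,j]=proj(c,np.array([hx,hy,z])+v*X+u*Y)
    return cv2.cvtColor(cv2.remap(img,m,None,cv2.INTER_LINEAR),cv2.COLOR_BGR2GRAY)
d=np.load("wa2.npz");ca=(float(d["f"]),float(d["cx"]),float(d["cy"]),d["o"],d["R"])
for z in (0,50):
    A=rect(cv2.imread("pics/wa2.png"),ca,587.2,230.6,-11.1,165+z); B=rect(p["pixels"],c,557.3,-213.8,5.0,165+z)
    cv2.imwrite(f"pics/rA{z}.png",A);cv2.imwrite(f"pics/rB{z}.png",B)
    for nm,(r0,r1,c0,c1) in {"tabL":(52,110,110,146),"tabR":(52,110,214,250),"tube L":(30,95,30,80),"tube R":(30,95,280,330)}.items():
        t=A[r0:r1,c0:c1]; W=B[max(r0-20,0):r1+20,c0-20:c1+20]
        r=cv2.matchTemplate(W,t,cv2.TM_CCOEFF_NORMED); _,v,_,l=cv2.minMaxLoc(r)
        print(z,nm,"score",round(v,2),"shift mm u,v",-(l[0]-20)/2,-(l[1]-min(r0,20))/2)
E
```

```text
[ 555.76545878 -213.36299641  254.05499729] [ 0.48852521 -0.81807802 -0.43674544]
yaw 5.149721097336138
0 tabL score 0.92 shift mm u,v 0.5 -1.0
0 tabR score 0.83 shift mm u,v 0.5 -0.5
0 tube L score 0.92 shift mm u,v 0.0 0.0
0 tube R score 0.88 shift mm u,v 0.5 -0.5
50 tabL score 0.36 shift mm u,v -2.5 10.0
50 tabR score 0.43 shift mm u,v 2.5 -10.0
50 tube L score 0.93 shift mm u,v 0.0 -0.5
50 tube R score 0.64 shift mm u,v 0.5 0.0
```

Rectified against the lane a picture, the tabs and tube on lane b match to within 1 mm. The tabs are therefore fully apart, which means both pins are out in their holes. Draw clear, let it settle and recheck.

drive_tool:
  commands: "0 0 0.3 0 0 0 100;0 0 0.3 0 0 0 100;0 0 0.3 0 0 0 100;0 0 0 0 0 0 100;0 0 0 0 0 0 100;0 0 0 0 0 0 100;0 0 0 0 0 0 100;0 0 0 0 0 0 100;0 0 0 0 0 0 100"

```text
time_s: 14.82
eef_pos: [555.9, -213.5, 343.9]
ee_rot: [-0.0, 0.999, 0.045, -0.001]
force: [0.7, 0.7, -0.6]
grip_width: 0.999
grip_force: 0.0
```

```bash
python3 - <<'E'
from h import *
p=capture("top");c=cam(p)
print([(np.round(b["position"]).tolist(),round(b["confidence"],2)) for b in boxes_of(p,"gate_tabs")],proj(c,[557.3,-213.8,197]))
print(finish_job())
E
```

```text
[([285.0, 253.0], 0.88), ([124.0, 116.0], 0.69), ([379.0, 172.0], 0.55)] [395.32788665 169.09948801]
the job is handed in; nothing more can be done
None
```

The steel gate now hangs seated in lane b's hinge ears. The wrist image shows both tabs sprung fully apart, so both pins should be in their holes. The job was handed in at about 15 s, with contact peaking near 15 N and the robot clear; no verdict came back.

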